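Hook a shelf bracket into a slotted strip and press it home

ROBOT

A 6-joint arm with a two-finger parallel gripper is mounted at the origin on the work surface. World frame = base frame: x ahead of the robot, y to its left, z up, the work surface at z = 0. Lengths are in m, angles in rad, forces in N, time in s.
With the tool pointing down it reaches from about 0.375 to 0.825 m from the base axis. Payload 5.5 kg.
Tool frame: the origin (TCP) lies at the very end of the fingers, on their centre line; the grasp point (between the pads) lies behind it (bot.grip_depth is the z of the grasp point in the tool frame, in m); z points along the fingers, y is the line along which they close (so a half turn about z gives the same grasp; the last joint's range is limited). The gripper opens to 85 mm and grips with 20 to 120 N. Pads are 22 mm wide; open, the fingers measure 114 mm over their backs; the gripper's body (76 mm by 85 mm) begins 54 mm behind the grasp point. The pads swing forward as they close: fully open they stand 13 mm farther back than shut.
Start: joints at [-1.102, 0.314, -0.047, 1.21, 0, 1.571], TCP at [0.271, -0.535, 0.198] pointing down, gripper open.
Joint ranges: [-2.67, 2.67], [-0.69, 1.73], [-1.03, 1.25], [-2.08, 2.16], [-1.42, 1.45], [-3.14, 3.14]. Speed limits (rad/s): [2.39, 2.39, 3.01, 3.14, 3.14, 3.14].

INTERFACE

Orientations are given as a unit quaternion [w, x, y, z].
In Python, from cell import bot gives the robot as it stands. The module is installed in compiled form; this text tells all that it offers.
- The arm moves only by the tool send_rows, never from a script. Its argument "rows" is a list of rows, each a list of 3 entries, a list of its own where there are three numbers: the shift along the tool's x, y, z in m, then the turn, a rotation vector about the tool's x, y, z in degrees, then the closure, from -1 (fully open) to 1 (shut). A call has 1 to 20 rows; each row shifts and turns the commanded pose from where the row before left it, along the tool's axes as they then stand; what a row does not reach is not made up. A row lasts 1/10 s, in which the tool goes at most 50 mm and 8.59 degrees, less where a joint would pass 70% of its speed; a pose out of reach is approached as far as the arm can. A call with a gripper value outside its range is refused whole. The fingers move at their own pace and stop on an object; "newtons" is the grip in N (left out, the last holds). Time passes only in rows, so rows that do not move let the fingers close. It gives the time, the measured TCP pose, the force, the opening and the grip force at its end, in the units of the state.
- bot.get_obs(): the state, without advancing time (a new reading comes with each control period).
- bot.read_camera(name): name is "side" or "top"; returns (picture, depth): 384x512x3 uint8, red, green, blue; 384x512 float32, m along the optical axis (not along the pixel's ray), 0 where there is no reading.
- bot.camera_model(name): a dict with "fovy" (degrees; the focal length in pixels is half the picture's height over the tangent of half this angle, whatever the lens; pixels are square), "cx", "cy" (the principal point, pixels), "distortion" ([k1, k2, p1, p2, k3] as OpenCV has them; the pictures are not rectified), "cam_to_world" (4x4, takes a point from camera to world coordinates). Camera axes: x right, y down, z forward; pixel columns grow to the right and rows downward; lengths in m; the calibration is good to about 2 mm. A picture is of the moment at which its call begins. camera_model takes no time and is no camera call.
- bot.finish_job(): hands the job in; it is judged then, once.
The state is a dict: "clock": time; "qpos": joint angles; "joint_vel": joint speeds; "tau": joint torques, N m; "ee_pos": TCP position; "ee_rot": TCP orientation; "wrist_force": force on the tool from outside, world axes, zero at the start; "torque": the same for the moment, N m; "width": opening from 0.0 (shut) to 1.0 (fully open); "grip_force": force on a finger pad.
Only numpy, scipy, OpenCV 4.12 (cv2) and the standard library are available. Lean on these libraries where they do the work, as an engineer would, in place of code of your own. Each camera call takes 0.05 s, during which the arm holds its last target. There are 200 camera calls.

TASK

Take the dark steel bracket that stands in the white rack, hook its two claws into the top two slots of the empty slotted strip, beside the bracket already fitted there, and press it down until it clicks and sits fully home, level and up against the strip. Feel for the slots and do not force it: a push of about two kilos is enough. Then let go, leaving the plates, cup, bowl and teaspoon as they stand.

Things in the scene. Friction and masses are not known exactly. Their poses are not given: they have to be found in the camera images.
- bracket: Dark steel shelf bracket, 150 long, 75 high, 10 thick, 0.16-0.24 kg, upright in the rack's narrow slot. Origin: underside, mid thickness, at its straight back edge; x out of that edge, the way the claws point; z up. The arm runs 150 mm to -x: top edge level at z 75 (6 mm nib at the tip), underside flat to x -90, then rising. Centre of mass near x -65.
- claw (a point): Tip of the bracket's lower claw (bracket x 12.4, z 7.5). Two claws, 5 thick, 42 apart in height, stand 12.4 out of the back edge: each a neck (bracket z 17 to 27 and 59 to 69) with a lip hanging 14 below it (down to z 3 and 45), a notch 5 to 7 wide between lip and back edge, and a round lug on the lip's back that meets the catch.
- rack: White plastic dish rack, fixed, 210 (x) by 330 (y), floor 12 thick. Origin: centre of its underside. Its +y half has pegs (tops 88 high) with the plates between them; 110 mm to -y a narrow slot along x (14 wide, walls 52 high) holds the bracket, which stands on the floor with its claws to the rack's +x.
- panel: Upright pine panel, fixed, 260 wide (y), 222 high, 20 thick (x), its foot behind it. Origin: underside, mid width, on its front face; x into the panel, z up. In front two slotted steel strips, 30 wide, 210 high, stand 22 proud (faces at x -22): the empty one at y +50; at y -80 one with a bracket like yours already fitted, at the same slots.
- slot (a point): Bottom middle of the empty strip's top slot, on its front face, by the drawing. 4 slots, 10 wide, 26.5 high, 42 apart, in a face 4 thick. But the strips were screwed on by hand: both sit up to 9 mm higher or lower (together) than drawn; this point, seat and panel do not show by how much; it must be felt or seen. Sideways they are true.
- seat (a point): Where the bracket's origin lies when home, by the drawing: on the empty strip's face, 102 above the shelf, axes as panel (x into the strip, z up); true home is up to 9 mm higher or lower. To enter the slots the bracket must be 14 to 16.4 above true home; push it in till its back edge meets the strip, then straight down. Claws that hit the face between slots stop it 9 to 12 short.
- catch (a joint): Spring catch, a leaf behind the empty strip's slots (m): 0 at rest, grows as it is pushed back. Going down, the lugs meet it 8 to 9 mm above home; 10 to 20 N of downward push (less close to the strip) drives it back 2 to 3 mm; in the last 3 mm it snaps over the lugs, draws the bracket down and stays about 1 mm back. The slot bottoms are a hard stop.
- plate0: White enamel plate with a blue rim, 160 across, 12 deep, on edge in the rack, the one nearest the bracket (110 mm from it), top 180 mm above the shelf. Origin: its centre.
- plate1: The second such plate. Origin: its centre.
- plate2: The third such plate, farthest from the bracket. Origin: its centre.
- cup: Orange plastic cup, 76 across, 90 high. Origin: centre of its underside.
- bowl: Small blue ceramic bowl, 120 across, 50 high. Origin: centre of its underside.
- teaspoon: Steel teaspoon, about 135 long, lying flat. Origin: under its middle; x towards its bowl.
Mind the look-alikes: they are no part of the job. There is more than one size of the bracket; the one meant has the size given above.

How it is judged:
On the way, in this order (a step that is already met when the one before it is completed fails the run):
1. the bracket is lifted clear of the rack (z of bracket in the frame of rack above 0.06 m), for 0.1 s.
2. both claws are through the top two slots, the bracket not yet pressed down (x of bracket in the frame of seat above -0.004 m and z of bracket in the frame of seat between 0.003 and 0.027 m and value of joint catch below 0.0004 m and y of bracket in the frame of seat between -0.005 and 0.005 m), for 0.05 s.
At the end, for the whole second after the job is handed in: The bracket is home in the top two slots: its origin within 3 mm (into the strip), 4.5 mm (sideways) and 11.5 mm (height) of seat, level within 4 degrees, square within 5, at rest, and the spring catch has closed over its claws (catch between 0.3 and 1.8 mm; about 1 mm when home, 0 when only hung) (x of bracket in the frame of seat between -0.003 and 0.003 m and y of bracket in the frame of seat between -0.0045 and 0.0045 m and z of bracket in the frame of seat between -0.0115 and 0.0115 m and value of joint catch between 0.0003 and 0.0018 m and angle between the x axis of bracket and the x axis of seat, either way round below 0.09 rad and angle between bracket's own z axis and vertical below 0.07 rad and linear speed of bracket below 0.01 m/s); the robot touches nothing.
It fails at once if the bracket is forced against the strip or the panel (over 80 N) (contact force between bracket and panel above 80 N).
It fails at once if a plate is pushed about in the rack (over 20 mm) (distance of any of plate0, plate1, plate2 from where it was at the start of the episode above 0.02 m).
It fails at once if the cup, the bowl or the teaspoon is pushed about (over 20 mm) or the cup or bowl tipped (over 15 degrees) (distance of any of cup, bowl, teaspoon from where it was at the start of the episode above 0.02 m or angle between any of cup, bowl's own z axis and vertical above 0.26 rad).
It also fails if it takes over 54 s, if anything falls off the work surface, if the arm or the gripper's body presses on something with over 40 N, if the wrist force passes 120 N, or if a joint passes its speed limit or range.

## Working session

There is one attempt and no reset: what is moved stays moved. The work goes in short steps, Python scripts to look and compute and a tool call to move; the robot and the scene stay as the last step left them, time stands still between calls to the robot, and variables do not carry over. Pictures are saved under pics/ and viewed, at most 10 in all, crops included, and the job is handed in when it is done.

Besides the shell and the picture viewer there is one more tool, called by a JSON object that holds its "method" and its "body", one argument or row to a line. send_rows: Moves the arm, as the interface text tells. Its arguments: {"type":"object","properties":{"rows":{"type":"array"},"newtons":{"type":"number"}},"required":["rows"]}

```bash
mkdir -p pics
cat > h.py <<'E'
import numpy as np, cv2
from cell import bot
from scipy.spatial.transform import Rotation as R
def grab(n):
    im,d=bot.read_camera(n); np.savez(f'/tmp/{n}.npz',im=im,d=d); return im,d
def load(n):
    z=np.load(f'/tmp/{n}.npz'); return z['im'],z['d']
def K(n):
    m=bot.camera_model(n); f=192/np.tan(np.radians(m['fovy'])/2)
    return np.array([[f,0,m['cx']],[0,f,m['cy']],[0,0,1.]]),np.array(m['distortion'],float),np.array(m['cam_to_world'])
def rays(n,px):
    k,D,T=K(n); p=cv2.undistortPoints(np.array(px,float).reshape(-1,1,2),k,D)[:,0]
    return np.c_[p,np.ones(len(p))],T
def pts(n,px,d): # depth deprojection
    r,T=rays(n,px); r=r*np.array(d).reshape(-1,1); return r@T[:3,:3].T+T[:3,3]
def onz(n,px,z):
    r,T=rays(n,px); v=r@T[:3,:3].T; o=T[:3,3]; return o+v*((z-o[2])/v[:,2])[:,None]
def cloud(n,d):
    h,w=d.shape; u,v=np.meshgrid(np.arange(w),np.arange(h)); px=np.c_[u.ravel(),v.ravel()]
    return pts(n,px,d.ravel()).reshape(h,w,3)
def proj(n,P):
    k,D,T=K(n); Ti=np.linalg.inv(T); return cv2.projectPoints(np.array(P,float).reshape(-1,3),cv2.Rodrigues(Ti[:3,:3])[0],Ti[:3,3],k,D)[0][:,0]
E
python3 - <<'E'
from h import *
o=bot.get_obs(); print(o, bot.grip_depth)
for n in('top','side'):
    im,d=grab(n); print(n,bot.camera_model(n),(d==0).mean())
    cv2.imwrite(f'pics/{n}0.png',cv2.resize(im[:,:,::-1],(768,576),interpolation=cv2.INTER_CUBIC))
E
```

```text
{'clock': 0.0, 'qpos': array([-1.10200217e+00,  3.14240069e-01, -4.80641204e-02,  1.21016650e+00,
        2.68849477e-05,  1.57080527e+00]), 'joint_vel': array([-1.49399761e-04, -3.57531153e-04, -7.66933613e-04,  9.21196603e-04,
        1.95445834e-03, -1.99106441e-05]), 'tau': array([ 9.43150408e-04, -5.39591110e+01,  3.39744973e+01,  1.93147862e-02,
       -1.73090461e-05, -5.47502481e-06]), 'ee_pos': array([ 0.2708186 , -0.53471758,  0.19713272]), 'ee_rot': array([-8.17411573e-04,  9.72655251e-01,  2.32252150e-01, -1.81370148e-04]), 'wrist_force': array([-0.68283596, -0.02270175, -0.01206811]), 'torque': array([-0.06858167, -0.00944451,  0.04006041]), 'grip_force': 0.0, 'width': 0.9988294384296755} -0.0187
top {'fovy': 57.529693447215735, 'cx': 253.4610301568144, 'cy': 188.89816439482257, 'distortion': array([-0.06043101,  0.        ,  0.        ,  0.        ,  0.        ]), 'cam_to_world': array([[ 0.01208501, -0.98887951,  0.14822707,  0.41868861],
       [-0.99982093, -0.01410905, -0.01261111,  0.02964359],
       [ 0.01456222, -0.14804813, -0.98887294,  1.16992875],
       [ 0.        ,  0.        ,  0.        ,  1.        ]])} 0.004018147786458333
side {'fovy': 53.692583541711045, 'cx': 259.78892127601983, 'cy': 184.66429601356398, 'distortion': array([0.03033844, 0.        , 0.        , 0.        , 0.        ]), 'cam_to_world': array([[-0.86124774, -0.40116019,  0.31196608,  0.23068544],
       [-0.50793677,  0.66033601, -0.55313343,  0.6290779 ],
       [ 0.01589268, -0.63484396, -0.77247691,  0.98123528],
       [ 0.        ,  0.        ,  0.        ,  1.        ]])} 0.004094441731770833
```

View pics/top0.png

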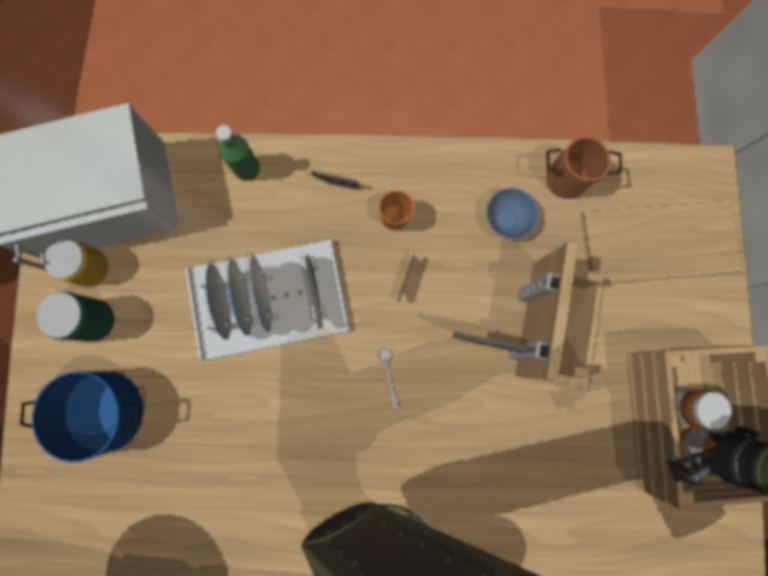

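View pics/side0.png

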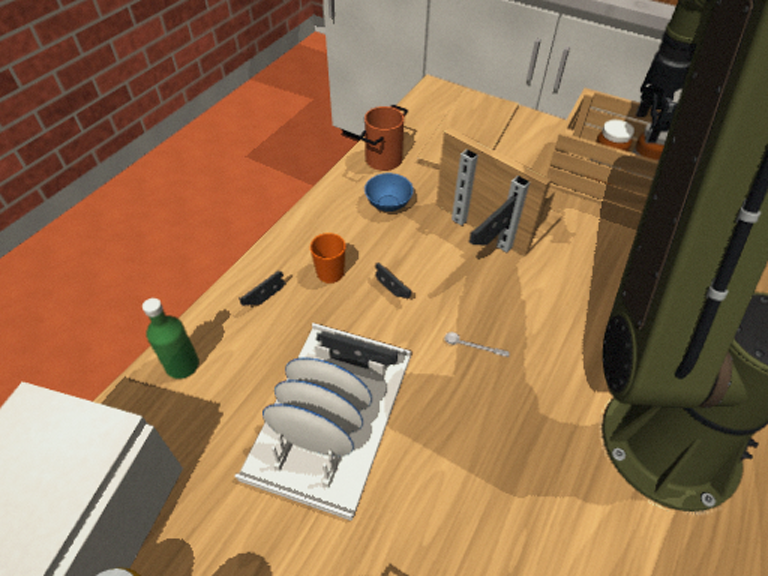

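Top view (768-wide scale): the rack is at (268,298) with the bracket standing at (313,290). The panel is at (560,310), with the empty strip at (545,283) and the fitted bracket at (500,345). The side view agrees; two loose small brackets, at (265,288) and (393,280), are look-alikes.

Run:
```python
from h import *
im,d=load('top'); C=cloud('top',d)
S,sd=load('side'); CS=cloud('side',sd)
def line(P):
    c=P.mean(0); v=np.linalg.svd(P-c)[2][0]; return c,v
def rep(t,P):
    if len(P)<5: print(t,len(P)); return
    c,v=line(P[:,:2]); s=(P[:,:2]-c)@v
    print(t,len(P),'c',c.round(4),'dir',v.round(4),'ang',np.degrees(np.arctan2(v[1],v[0])).round(2),'len',np.ptp(s).round(4),'ends',(c+v*s.min()).round(4),(c+v*s.max()).round(4),'z',np.percentile(P[:,2],[5,50,95]).round(4))
for nm,I,P in(('top',im,C),('side',S,CS)):
    I=I.astype(int); dark=I.max(2)<85
    X,Y,Z=P[...,0],P[...,1],P[...,2]
    # table check
    m=(abs(X-.45)<.03)&(abs(Y-.0)<.12)&(Z<.01); print(nm,'table z',np.median(Z[m]))
    px=proj(nm,[[.5,.13,.085],[.5,-.2,.17]]); print(px)
    m=dark&(Z>.075)&(Z<.1)&(X>.4)&(X<.68)&(Y>.05)&(Y<.2); rep('bracket top',P[m])
    m=dark&(Z>.165)&(Z<.2)&(X>.33)&(X<.6)&(Y>-.31)&(Y<-.05); rep('fitted top',P[m])
    m=(Z>.216)&(Z<.235)&(X>.3)&(X<.75)&(Y>-.4)&(Y<-.15); rep('panel top',P[m])
    m=(I.min(2)>150)&(Z>.005)&(Z<.02)&(X>.3)&(X<.7)&(Y>.05)&(Y<.4)
    rect=cv2.minAreaRect(P[m][:,:2].astype(np.float32)*1000); print('rack floor',m.sum(),rect,np.median(P[m][:,2]))
    # panel-ish grey strips
    sat=I.max(2)-I.min(2)
    m=(sat<25)&(I.max(2)>80)&(Z>.1)&(Z<.235)&(X>.33)&(X<.65)&(Y>-.38)&(Y<-.18); rep('strip',P[m])
    for lo in(.33,.43,.5): 
        q=m&(X>lo)&(X<lo+.1); print(lo,q.sum(), P[q].mean(0) if q.any() else '')
    sc=5
for n,P0,w in(('side',[.5,-.22,.13],64),('top',[.46,-.2,.15],60)):
    c=proj(n,[P0])[0].astype(int); I=(S if n=='side' else im)[max(0,c[1]-48):c[1]+48,c[0]-w:c[0]+w]
    print(n,c[0]-w,max(0,c[1]-48)); cv2.imwrite(f'pics/{n}1.png',cv2.resize(I[:,:,::-1],None,fx=6,fy=6,interpolation=cv2.INTER_CUBIC))
```

```text
top table z 0.0007553434222332678
[[216.33113232 214.30556415]
 [328.50072265 213.5162593 ]]
bracket top 42 c [0.5978 0.1612] dir [-0.9734 -0.2289] ang -166.77 len 0.0719 ends [0.6296 0.1686] [0.5596 0.1522] z [0.0805 0.087  0.091 ]
fitted top 92 c [ 0.4515 -0.2517] dir [0.0463 0.9989] ang 87.35 len 0.1507 ends [ 0.449  -0.3042] [ 0.456  -0.1536] z [0.1681 0.1749 0.1935]
panel top 728 c [ 0.5158 -0.3162] dir [-0.9825  0.1861] ang 169.27 len 0.2593 ends [ 0.6457 -0.3408] [ 0.3909 -0.2925] z [0.2182 0.2222 0.2251]
rack floor 1503 ((555.9306030273438, 263.353515625), (209.59146118164062, 314.9552917480469), 12.45681381225586) 0.012539167355604564
strip 443 c [ 0.5029 -0.2752] dir [-0.9287  0.3709] ang 158.23 len 0.1673 ends [ 0.5879 -0.3091] [ 0.4326 -0.2471] z [0.1124 0.1744 0.2083]
0.33 14 [ 0.42794266 -0.2846843   0.16195391]
0.43 229 [ 0.44912981 -0.25258071  0.17350933]
0.5 200 [ 0.56974801 -0.3003623   0.16749436]
side table z 0.0010019041436889475
[[262.42500111 232.03958022]
 [317.0420596  139.03179433]]
bracket top 286 c [0.5588 0.1575] dir [-0.9765 -0.2157] ang -167.54 len 0.1545 ends [0.6391 0.1753] [0.4883 0.142 ] z [0.0761 0.086  0.0903]
fitted top 192 c [ 0.4613 -0.2152] dir [0.0121 0.9999] ang 89.31 len 0.1861 ends [ 0.4602 -0.3088] [ 0.4625 -0.1226] z [0.1657 0.1746 0.1958]
panel top 435 c [ 0.5121 -0.3137] dir [-0.9842  0.1771] ang 169.8 len 0.2609 ends [ 0.6464 -0.3378] [ 0.3896 -0.2916] z [0.2171 0.222  0.2247]
rack floor 2426 ((555.7625122070312, 262.3780212402344), (208.91259765625, 313.7314147949219), 12.301429748535156) 0.011913060539132159
strip 424 c [ 0.5135 -0.287 ] dir [-0.9801  0.1984] ang 168.56 len 0.1619 ends [ 0.5878 -0.302 ] [ 0.4292 -0.2699] z [0.1074 0.1697 0.2071]
0.33 18 [ 0.42862253 -0.2847956   0.16496295]
0.43 167 [ 0.44159727 -0.27032344  0.16964843]
0.5 239 [ 0.5701337  -0.29876034  0.15881289]
side 254 96
top 267 179
```

View pics/side1.png

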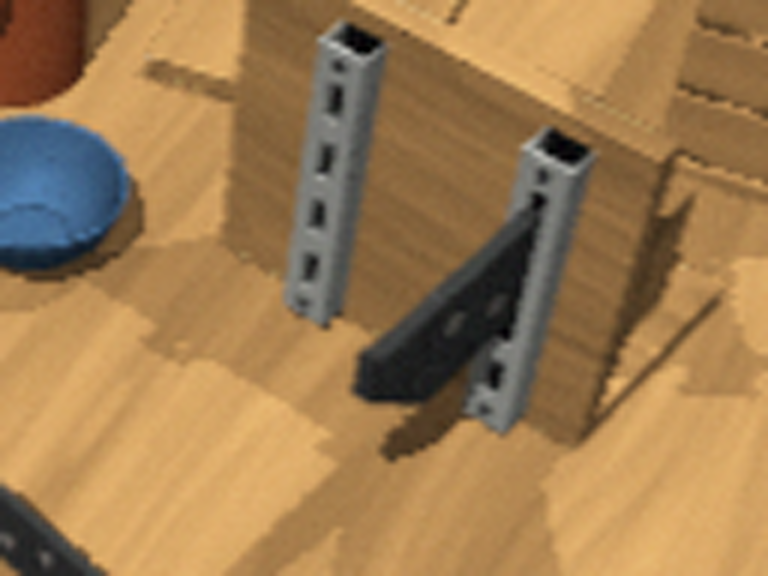

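View pics/top1.png

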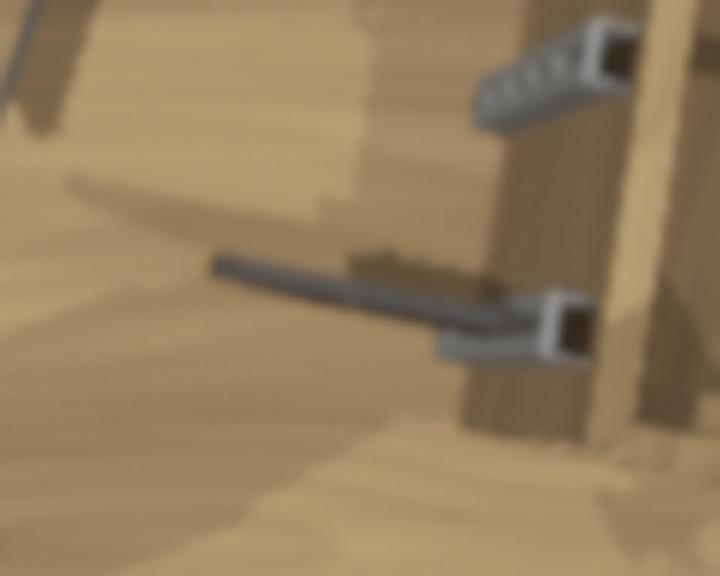

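The crops show the empty strip with its four slots at (335,97) to (310,267) and the fitted bracket in the right-hand strip. One more measuring pass in the panel and rack frames, then I move.

Run:
```python
from h import *
DAT={n:load(n) for n in('top','side')}; CL={n:cloud(n,DAT[n][1]) for n in DAT}
for n in('side','top'):
    I=DAT[n][0].astype(int); P=CL[n].reshape(-1,3); J=I.reshape(-1,3); sat=J.max(1)-J.min(1)
    # panel front plane yaw: points on wood front, iterative
    th=np.radians(-100.4); 
    top=P[(P[:,2]>.217)&(P[:,2]<.23)&(P[:,0]>.36)&(P[:,0]<.68)&(P[:,1]>-.38)&(P[:,1]<-.27)]
    r=cv2.minAreaRect((top[:,:2]*1000).astype(np.float32)); print(n,'panel top rect',r)
    m=(P[:,2]>.03)&(P[:,2]<.2)&(sat>35)&(P[:,0]>.38)&(P[:,0]<.66)
    ex=np.array([np.cos(th),np.sin(th)]); ey=np.array([-ex[1],ex[0]]); O=np.array([.5155,-.3145])-ex*.01
    q=(P[:,:2]-O)@ex; l=(P[:,:2]-O)@ey
    f=m&(abs(q)<.008)&(abs(l)<.125)
    if f.sum()>60:
        A=np.polyfit(l[f],q[f],1); print('front plane: slope deg',np.degrees(A[0]),'offset',A[1],f.sum())
    for c in(.05,-.08):
        g=(sat<30)&(abs(l-c)<.03)&(P[:,2]>.04)&(P[:,2]<.2)&(abs(q+.022)<.007)
        print('strip',c,g.sum(),'l range',np.percentile(l[g],[2,50,98]).round(4),'q',np.median(q[g]).round(4))
        g=(sat<40)&(J.max(1)>70)&(abs(l-c)<.022)&(P[:,2]>.19)&(q<.002)&(q>-.03)
        if g.sum(): print('  striptop',g.sum(),np.percentile(P[g,2],[50,80,90,95,99]).round(4),'l',np.percentile(l[g],[5,50,95]).round(4),'q',np.percentile(q[g],[5,95]).round(4))
    fb=(J.max(1)<90)&(abs(l+.08)<.02)&(q<-.03)&(q>-.18)&(P[:,2]>.12)
    for a in(-.165,-.14,-.115,-.09,-.065,-.04):
        s=fb&(abs(q-a)<.0125)
        if s.sum()>3: print('  fitted q',a,s.sum(),'z',np.percentile(P[s,2],[80,90,97]).round(4),'l(topz)',np.median(l[s&(P[:,2]>.170)]).round(4))
    print('  q end fitted',np.percentile(q[fb&(P[:,2]>.16)],[0,1,3]))
    # rack frame
    a=np.radians(12.4); rx=np.array([np.cos(a),np.sin(a)]); ry=np.array([-rx[1],rx[0]])
    u=P[:,:2]@rx; v=P[:,:2]@ry
    B=np.array([.5978,.1612]); ub,vb=B@rx,B@ry; 
    b=(J.max(1)<90)&(abs(v-vb)<.012)&(P[:,2]>.06)&(P[:,2]<.095)&(abs(u-ub)<.15)
    for k in np.arange(-.12,.09,.02):
        s=b&(abs(u-ub-k)<.01)
        if s.sum()>2: print('  br u',round(ub+k,3),s.sum(),'z97',np.percentile(P[s,2],[50,97]).round(4),'v',np.percentile(v[s&(P[:,2]>.08)],[5,50,95]).round(4) if (s&(P[:,2]>.08)).any() else '')
    print('  u ends',np.percentile(u[b],[0,1,99,100]).round(4), 'u claws z<.07..', )
    w=(J.min(1)>120)&(P[:,2]>.005)&(P[:,0]>.35)&(P[:,0]<.75)&(P[:,1]>.05)&(P[:,1]<.46)&(P[:,2]<.025)
    print('  rack u',np.percentile(u[w],[.2,1,99,99.8]).round(4),'v',np.percentile(v[w],[.2,1,99,99.8]).round(4))
    w=(J.min(1)>110)&(abs(v-vb)<.03)&(abs(u-ub)<.12)&(P[:,2]>.025)&(P[:,2]<.075); print('  walls',w.sum(),np.percentile(P[w,2],[50,90,97]).round(4) if w.any() else '', np.percentile(v[w]-vb,[3,97]).round(4) if w.any() else '')
```

```text
side panel top rect ((517.5809326171875, -316.77398681640625), (25.808406829833984, 260.9312744140625), 79.18436431884766)
front plane: slope deg 0.12631839001236744 offset 0.002900477714505887 1563
strip 0.05 244 l range [0.039  0.0515 0.0678] q -0.0185
  striptop 62 [0.2012 0.2062 0.2076 0.208  0.2089] l [0.0392 0.0494 0.0686] q [-0.021  -0.0007]
strip -0.08 210 l range [-0.0906 -0.082  -0.0631] q -0.0197
  striptop 71 [0.2007 0.2071 0.2088 0.2092 0.2099] l [-0.0923 -0.0799 -0.0609] q [-0.0215 -0.0021]
  fitted q -0.165 44 z [0.1753 0.1776 0.1807] l(topz) -0.0775
  fitted q -0.14 60 z [0.1742 0.175  0.1768] l(topz) -0.0767
  fitted q -0.115 62 z [0.1744 0.1755 0.1761] l(topz) -0.0763
  fitted q -0.09 63 z [0.1742 0.1764 0.1771] l(topz) -0.0764
  fitted q -0.065 60 z [0.174  0.1753 0.1762] l(topz) -0.0763
  fitted q -0.04 52 z [0.1746 0.1762 0.1767] l(topz) -0.0763
  q end fitted [-0.17086762 -0.17039508 -0.16935679]
  br u 0.498 6 z97 [0.0799 0.0909] v [0.0304 0.0315 0.0328]
  br u 0.518 57 z97 [0.0805 0.0902] v [0.0275 0.0349 0.0377]
  br u 0.538 59 z97 [0.0825 0.0903] v [0.0267 0
[... 1331 characters left out ...]
z [0.1762 0.1776 0.1778] l(topz) -0.0768
  fitted q -0.04 36 z [0.1753 0.1758 0.1783] l(topz) -0.0767
  q end fitted [-0.16960635 -0.165835   -0.16143717]
  br u 0.558 4 z97 [0.0855 0.0886] v [0.0271 0.0272 0.0278]
  br u 0.578 12 z97 [0.0856 0.0894] v [0.0267 0.0285 0.0302]
  br u 0.598 17 z97 [0.0872 0.0905] v [0.0273 0.03   0.0328]
  br u 0.618 22 z97 [0.0859 0.0916] v [0.0268 0.031  0.0345]
  br u 0.638 17 z97 [0.0876 0.0891] v [0.0271 0.0301 0.0336]
  br u 0.658 4 z97 [0.0871 0.0884] v [0.027  0.0294 0.0299]
  u ends [0.5598 0.56   0.6519 0.6542] u claws z<.07..
  rack u [0.4949 0.4959 0.7037 0.7052] v [-0.0229 -0.0199  0.3025  0.3064]
  walls 59 [0.0518 0.0561 0.0695] [-0.0092  0.0147]
```

{"method": "send_rows", "body": {
  "rows": [
    [[0,0,-0.05],[0,0,-8.5],-1],
    [[0,0,-0.05],[0,0,-8.5],-1],
    [[0,0,-0.02],[0,0,-8.5],-1],
    [[0,0,0],[0,0,-8.5],-1],
    [[0,0,0],[0,0,-8.5],-1],
    [[0,0,0],[0,0,-8.5],-1],
    [[0,0,0],[0,0,-8.5],-1],
    [[0,0,0],[0,0,-8.5],-1],
    [[0,0,0],[0,0,-8.5],-1],
    [[0,0,0],[0,0,-8.5],-1],
    [[0,0,0],[0,0,-8.5],-1],
    [[0,0,0],[0,0,-8.5],-1],
    [[0,0,0],[0,0,-8.5],-1],
    [[0,0,0],[0,0,-8.5],-1],
    [[0,0,0],[0,0,-8.5],-1],
    [[0,0,0],[0,0,-8.5],-1],
    [[0,0,0],[0,0,-8.5],-1],
    [[0,0,0],[0,0,-8.5],-1],
    [[0,0,0],[0,0,-8.5],-1],
    [[0,0,0],[0,0,-4],-1]
  ]
}}

```text
clock: 2.1
ee_pos: [0.271, -0.535, 0.3175]
ee_rot: [-0.0, -0.11, 0.994, 0.0]
wrist_force: [-1.2, 0.5, 1.1]
width: 0.997
grip_force: 0.0
```

{"method": "send_rows", "body": {
  "newtons": 60,
  "rows": [
    [[-0.0243,0.0322,0],[0,0,0],-1],
    [[-0.0243,0.0322,0],[0,0,0],-1],
    [[-0.0243,0.0322,0],[0,0,0],-1],
    [[-0.0243,0.0322,0],[0,0,0],-1],
    [[-0.0243,0.0322,0],[0,0,0],-1],
    [[-0.0243,0.0322,0],[0,0,0],-1],
    [[-0.0243,0.0322,0],[0,0,0],-1],
    [[-0.0243,0.0322,0],[0,0,0],-1],
    [[-0.0243,0.0322,0],[0,0,0],-1],
    [[-0.0243,0.0322,0],[0,0,0],-1],
    [[-0.0243,0.0322,0],[0,0,0],-1],
    [[-0.0243,0.0322,0],[0,0,0],-1],
    [[-0.0243,0.0322,0],[0,0,0],-1],
    [[-0.0243,0.0322,0],[0,0,0],-1],
    [[-0.0243,0.0322,0],[0,0,0],-1],
    [[-0.0243,0.0322,0],[0,0,0],-1],
    [[-0.0243,0.0322,0],[0,0,0],-1],
    [[-0.0243,0.0322,0],[0,0,0],-1],
    [[-0.0243,0.0322,0],[0,0,0],-1],
    [[0,0,0],[0,0,0],-1]
  ]
}}

```text
clock: 4.1
ee_pos: [0.592, 0.1653, 0.316]
ee_rot: [-0.001, -0.11, 0.994, 0.001]
wrist_force: [0.8, -0.3, 0.2]
width: 0.999
grip_force: 0.0
```

{"method": "send_rows", "body": {
  "rows": [
    [[0.0026,-0.0023,0.04],[0,0,0],-1],
    [[0,0,0.05],[0,0,0],-1],
    [[0,0,0.05],[0,0,0],-1],
    [[0,0,0.05],[0,0,0],-1],
    [[0,0,0.03],[0,0,0],-1],
    [[0,0,0.02],[0,0,0],-1],
    [[0,0,0.015],[0,0,0],-1],
    [[0,0,0],[0,0,0],-1],
    [[0,0,0],[0,0,0],-1]
  ]
}}

```text
clock: 5.0
ee_pos: [0.5887, 0.1579, 0.0631]
ee_rot: [-0.0, -0.107, 0.994, -0.0]
wrist_force: [0.7, 0.6, 0.2]
width: 0.997
grip_force: 0.0
```

{"method": "send_rows", "body": {
  "rows": [
    [[0,0.0042,0.002],[0,0,0],-1],
    [[0,0,0],[0,0,0],-1],
    [[0,0,0],[0,0,0],-1]
  ]
}}

```text
clock: 5.3
ee_pos: [0.5887, 0.1628, 0.0618]
ee_rot: [0.001, -0.108, 0.994, 0.0]
wrist_force: [0.6, 1.0, 0.5]
width: 1.002
grip_force: 0.0
```

Run:
```python
from h import *
for i in range(4):
    o=bot.get_obs(); print(o['clock'],o['ee_pos'].round(4),o['wrist_force'].round(1))
    im,_=bot.read_camera('side')
c=proj('side',[[.59,.16,.09]])[0].astype(int);I=im[c[1]-60:c[1]+50,c[0]-70:c[0]+70]
cv2.imwrite('pics/s2.png',cv2.resize(I[:,:,::-1],None,fx=5,fy=5,interpolation=cv2.INTER_CUBIC))
```

```text
5.3 [0.5887 0.1628 0.0618] [0.6 1.  0.5]
5.35 [0.5886 0.1627 0.0617] [1.2 0.6 0.1]
5.4 [0.5885 0.1627 0.0616] [ 1.2  0.1 -0.3]
5.45 [0.5884 0.1626 0.0614] [-0.1 -0.1  0.8]
```

View pics/s2.png

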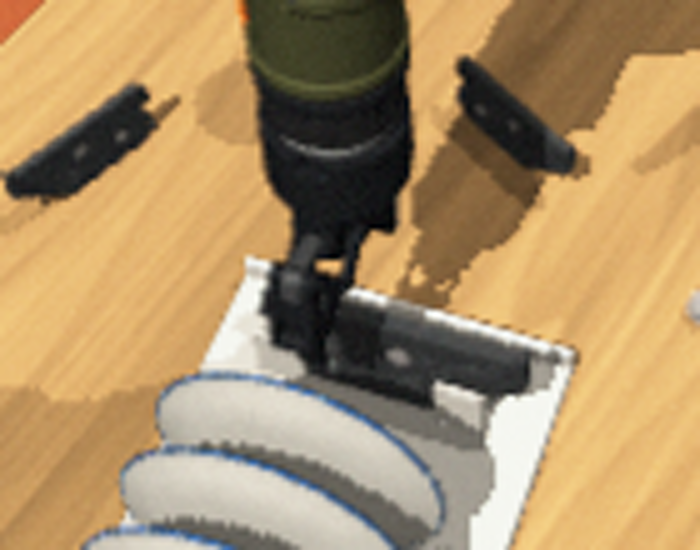

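The fingers straddle the bracket at (310,320), near its claw end. Next I close.

{"method": "send_rows", "body": {
  "newtons": 100,
  "rows": [
    [[0,0,0],[0,0,0],1],
    [[0,0,0],[0,0,0],1],
    [[0,0,0],[0,0,0],1],
    [[0,0,0],[0,0,0],1],
    [[0,0,0],[0,0,0],1],
    [[0,0,0],[0,0,0],1],
    [[0,0,0],[0,0,0],1],
    [[0,0,0],[0,0,0],1],
    [[0,0,0],[0,0,0],1],
    [[0,0,0],[0,0,0],1]
  ]
}}

```text
clock: 6.5
ee_pos: [0.5882, 0.1625, 0.061]
ee_rot: [-0.0, -0.108, 0.994, -0.0]
wrist_force: [-0.5, -0.7, -0.9]
width: 0.0
grip_force: 0.0
```

Run:
```python
from h import *
im,d=grab('side'); tm,td=grab('top')
print(proj('side',[bot.get_obs()['ee_pos']]),proj('top',[bot.get_obs()['ee_pos']]))
def crop(n,im,s):
    c=proj(n,[[.58,.16,.08]])[0].astype(int);I=im[c[1]-50:c[1]+40,c[0]-60:c[0]+60]; print(c); return cv2.resize(I[:,:,::-1],(400,300),interpolation=cv2.INTER_CUBIC)
cv2.imwrite('pics/s3.png',np.vstack([np.hstack([crop('side',im,0),crop('top',tm,0)])]))
```

```text
[[229.73900836 231.27447914]] [[207.62815764 187.23653645]]
[232 228]
[207 188]
```

View pics/s3.png

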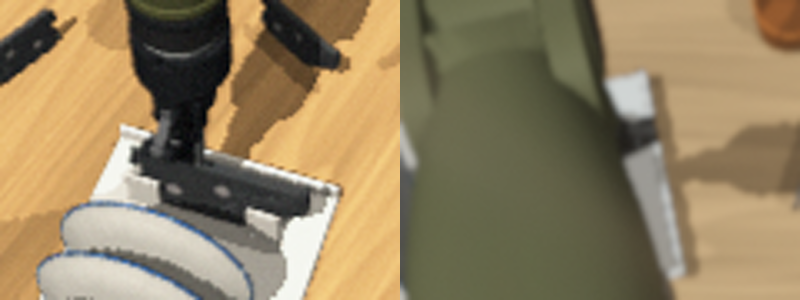

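Run:
```python
from h import *
o=bot.get_obs(); print(o['width'],o['grip_force'],o['ee_pos'],o['qpos'])
im,d=load('side'); J=im.reshape(-1,3).astype(int); P=cloud('side',d).reshape(-1,3)
a=np.radians(12.4); rx=np.array([np.cos(a),np.sin(a)]); ry=np.array([-rx[1],rx[0]])
u=P[:,:2]@rx; v=P[:,:2]@ry; dk=J.max(1)<95
e=o['ee_pos'][:2]; print('tcp u v',e@rx,e@ry)
for k in np.arange(.50,.68,.01):
    s=dk&(abs(u-k)<.005)&(abs(v-.03)<.04)
    print(k.round(3),[(round(z,3),np.percentile(v[s&(abs(P[:,2]-z)<.005)],[5,50,95]).round(3).tolist()) for z in(.06,.08,.1,.12) if (s&(abs(P[:,2]-z)<.005)).sum()>2])
```

```text
0.0006975577770075061 0.0 [0.58819909 0.16249246 0.06101103] [ 2.69542130e-01  4.17098661e-01 -2.22537982e-01  9.31114344e-01
 -1.72468554e-05  5.37887736e-02]
tcp u v 0.6093706197262769 0.032394753668295945
0.5 []
0.51 [(0.06, [0.031, 0.036, 0.037]), (0.08, [0.032, 0.037, 0.039])]
0.52 [(0.06, [0.033, 0.036, 0.037]), (0.08, [0.036, 0.037, 0.037])]
0.53 [(0.06, [0.035, 0.036, 0.038]), (0.08, [0.035, 0.036, 0.037])]
0.54 [(0.06, [0.035, 0.036, 0.037]), (0.08, [0.035, 0.037, 0.039])]
0.55 [(0.06, [0.035, 0.036, 0.038]), (0.08, [0.035, 0.037, 0.038])]
0.56 [(0.06, [0.036, 0.036, 0.038]), (0.08, [0.031, 0.036, 0.037])]
0.57 [(0.06, [0.036, 0.037, 0.038]), (0.08, [0.035, 0.036, 0.037])]
0.58 [(0.08, [0.036, 0.036, 0.038])]
0.59 [(0.06, [0.035, 0.036, 0.037]), (0.08, [0.035, 0.036, 0.037])]
0.6 [(0.06, [0.036, 0.036, 0.037]), (0.08, [0.036, 0.036, 0.037]), (0.1, [0.033, 0.037, 0.039]), (0.12, [0.032, 0.038, 0.042])]
0.61 [(0.06, [0.036, 0.036, 0.036]), (0.08, [0.035, 0.037, 0.038])]
0.62 [(0.06, [0.035, 0.036, 0.037]), (0.08, [0.034, 0.036, 0.037])]
0.63 [(0.06, [0.035, 0.037, 0.038]), (0.08, [0.036, 0.036, 0.037])]
0.64 [(0.06, [0.035, 0.036, 0.037]), (0.08, [0.036, 0.037, 0.038])]
0.65 [(0.06, [0.036, 0.037, 0.038]), (0.08, [0.036, 0.037, 0.037])]
0.66 [(0.08, [0.034, 0.035, 0.036])]
0.67 []
0.68 []
```

Run:
```python
from h import *
im,d=load('side'); P=cloud('side',d); a=np.radians(12.4); rx=np.array([np.cos(a),np.sin(a)]); ry=np.array([-rx[1],rx[0]])
for c in(220,224,227,230,234):
    print(c)
    for r in range(206,240,3):
        p=P[r,c]; print('  ',r,im[r,c].tolist(),'u %.3f v %.3f z %.3f'%(p[:2]@rx,p[:2]@ry,p[2]))
```

```text
220
   206 [24, 25, 27] u 0.613 v 0.069 z 0.229
   209 [24, 28, 26] u 0.613 v 0.070 z 0.217
   212 [59, 59, 61] u 0.614 v 0.069 z 0.203
   215 [118, 114, 112] u 0.612 v 0.076 z 0.200
   218 [109, 108, 108] u 0.611 v 0.079 z 0.191
   221 [98, 98, 97] u 0.608 v 0.087 z 0.191
   224 [65, 65, 65] u 0.606 v 0.092 z 0.185
   227 [48, 48, 48] u 0.636 v 0.038 z 0.078
   230 [48, 47, 50] u 0.638 v 0.036 z 0.059
   233 [43, 43, 41] u 0.638 v 0.037 z 0.044
   236 [56, 57, 51] u 0.640 v 0.035 z 0.024
   239 [102, 101, 94] u 0.640 v 0.039 z 0.014
224
   206 [27, 26, 30] u 0.602 v 0.069 z 0.233
   209 [20, 21, 24] u 0.602 v 0.070 z 0.222
   212 [30, 34, 35] u 0.603 v 0.071 z 0.210
   215 [20, 18, 23] u 0.602 v 0.073 z 0.201
   218 [26, 27, 29] u 0.615 v 0.049 z 0.149
   221 [58, 58, 60] u 0.603 v 0.076 z 0.178
   224 [14, 14, 16] u 0.597 v 0.088 z 0.184
   227 [43, 44, 45] u 0.624 v 0.037 z 0.083
   230 [48, 49, 49] u 0.624 v 0.038 z 0.068
   233 [93, 92, 89] u 0.626 v 0.036 z 0.049
   236 [73, 74, 70] u 0.627 v 0.037 z 0.033
   239 [38, 37, 37] u 0.628 v 0.037 z 0.016
227
   206 [24, 25, 26] u 0.
[... 880 characters left out ...]
 v 0.037 z 0.075
   233 [48, 50, 50] u 0.607 v 0.036 z 0.059
   236 [45, 44, 46] u 0.608 v 0.036 z 0.043
   239 [29, 31, 34] u 0.609 v 0.035 z 0.023
234
   206 [13, 15, 15] u 0.595 v 0.024 z 0.179
   209 [15, 15, 18] u 0.594 v 0.027 z 0.169
   212 [147, 112, 68] u 0.638 v -0.072 z 0.004
   215 [178, 134, 82] u 0.635 v -0.064 z -0.001
   218 [214, 165, 105] u 0.631 v -0.052 z 0.001
   221 [220, 171, 109] u 0.627 v -0.042 z -0.001
   224 [151, 151, 145] u 0.616 v -0.017 z 0.024
   227 [45, 48, 50] u 0.596 v 0.032 z 0.089
   230 [49, 51, 52] u 0.594 v 0.037 z 0.082
   233 [50, 51, 50] u 0.595 v 0.036 z 0.064
   236 [48, 47, 48] u 0.595 v 0.037 z 0.050
   239 [40, 42, 41] u 0.596 v 0.037 z 0.034
```

{"method": "send_rows", "body": {
  "rows": [
    [[0,0,0],[0,0,0],-1],
    [[0,0,0],[0,0,0],-1],
    [[0,0,0],[0,0,0],-1],
    [[0,0,0],[0,0,0],-1],
    [[0,0,0],[0,0,0],-1],
    [[0,0,0],[0,0,0],-1],
    [[0,0,0],[0,0,0],-1],
    [[0,0,0],[0,0,0],-1]
  ]
}}

```text
clock: 7.4
ee_pos: [0.5882, 0.1625, 0.061]
ee_rot: [0.0, -0.108, 0.994, 0.0]
wrist_force: [-0.1, 1.1, -0.1]
width: 1.0
grip_force: 0.0
```

Run:
```python
from h import *
o=bot.get_obs(); print(o['width'],o['ee_pos'])
im,d=grab('side'); P=cloud('side',d); a=np.radians(12.4); rx=np.array([np.cos(a),np.sin(a)]); ry=np.array([-rx[1],rx[0]])
u=P[...,:2]@rx; v=P[...,:2]@ry; z=P[...,2]; dk=im.max(2)<100
m=dk&(abs(u-.609)<.02)&(v>.045)&(v<.12)&(z>.03)
for zz in np.arange(.04,.2,.01):
    s=m&(abs(z-zz)<.005); 
    if s.sum(): print(zz.round(3),s.sum(),'v',np.percentile(v[s],[2,50,98]).round(3),'u',np.percentile(u[s],[2,98]).round(3))
t=np.array([.609*rx+v0*ry for v0 in(.0745,.0895)]); print(proj('side',np.c_[t,[.061,.061]]))
```

```text
1.0000921279591852 [0.58819118 0.16248459 0.0610079 ]
0.11 2 v [0.076 0.079 0.081] u [0.601 0.604]
0.12 13 v [0.076 0.085 0.088] u [0.6   0.615]
0.13 10 v [0.075 0.082 0.089] u [0.6   0.606]
0.14 5 v [0.078 0.082 0.084] u [0.601 0.605]
0.15 3 v [0.083 0.088 0.088] u [0.599 0.602]
0.16 38 v [0.074 0.102 0.107] u [0.598 0.62 ]
0.17 46 v [0.064 0.089 0.107] u [0.594 0.621]
0.18 41 v [0.054 0.096 0.104] u [0.594 0.626]
0.19 48 v [0.046 0.099 0.104] u [0.592 0.621]
[[224.40909614 243.53983346]
 [222.40079001 248.04374922]]
```

Run:
```python
from h import *
im,d=load('side'); P=cloud('side',d); a=np.radians(12.4); rx=np.array([np.cos(a),np.sin(a)]); ry=np.array([-rx[1],rx[0]])
u=P[...,:2]@rx; v=P[...,:2]@ry; z=P[...,2]
for r in range(222,250,2): print(r,[(im[r,c].max().item(),round(u[r,c].item(),3),round(v[r,c].item(),3),round(z[r,c].item(),3)) for c in(217,220,223,226)])
```

```text
222 [(67, 0.609, 0.101, 0.205), (31, 0.601, 0.101, 0.209), (23, 0.606, 0.076, 0.171), (19, 0.599, 0.073, 0.17)]
224 [(56, 0.609, 0.103, 0.199), (35, 0.602, 0.101, 0.199), (44, 0.628, 0.032, 0.088), (23, 0.6, 0.072, 0.16)]
226 [(34, 0.609, 0.104, 0.192), (32, 0.602, 0.101, 0.191), (18, 0.605, 0.079, 0.157), (36, 0.619, 0.034, 0.086)]
228 [(31, 0.61, 0.103, 0.18), (31, 0.602, 0.103, 0.184), (16, 0.603, 0.084, 0.157), (19, 0.618, 0.036, 0.078)]
230 [(30, 0.613, 0.1, 0.166), (27, 0.602, 0.103, 0.176), (12, 0.602, 0.088, 0.154), (31, 0.619, 0.036, 0.069)]
232 [(47, 0.612, 0.103, 0.162), (34, 0.602, 0.106, 0.171), (13, 0.605, 0.084, 0.137), (49, 0.601, 0.075, 0.125)]
234 [(100, 0.645, 0.044, 0.045), (32, 0.602, 0.106, 0.162), (13, 0.604, 0.087, 0.133), (56, 0.6, 0.077, 0.118)]
236 [(193, 0.646, 0.044, 0.035), (47, 0.613, 0.088, 0.119), (20, 0.604, 0.088, 0.125), (77, 0.621, 0.036, 0.035)]
238 [(191, 0.647, 0.044, 0.022), (87, 0.641, 0.037, 0.015), (26, 0.63, 0.038, 0.022), (38, 0.622, 0.035, 0.023)]
240 [(110, 0.647, 0.046, 0.015), (112, 0.638, 0.042, 0.013), (105, 0.63, 0.039, 0.013), (56, 0.622, 0.036, 0.012)]
242 [(205, 0.596, 0.139, 0.178), (170, 0.589, 0.137, 0.179), (111, 0.628, 0.046, 0.013), (114, 0.62, 0.042, 0.012)]
244 [(223, 0.596, 0.139, 0.169), (222, 0.588, 0.139, 0.174), (187, 0.581, 0.137, 0.174), (122, 0.574, 0.136, 0.177)]
246 [(227, 0.596, 0.141, 0.163), (226, 0.588, 0.141, 0.167), (220, 0.581, 0.139, 0.167), (204, 0.573, 0.139, 0.172)]
248 [(216, 0.595, 0.144, 0.159), (220, 0.36, 0.565, 0.981), (222, 0.58, 0.142, 0.163), (223, 0.572, 0.141, 0.166)]
```

{"method": "send_rows", "body": {
  "rows": [
    [[0,0,0.01],[0,0,0],-1],
    [[0,0,0.01],[0,0,0],-1],
    [[0,0,0.01],[0,0,0],-1],
    [[0,0,0],[0,0,0],-1],
    [[0,0,0],[0,0,0],-1],
    [[0,0,0],[0,0,0],-1]
  ]
}}

```text
clock: 8.05
ee_pos: [0.5884, 0.1626, 0.0312]
ee_rot: [0.0, -0.108, 0.994, 0.0]
wrist_force: [0.2, 1.4, 0.2]
width: 0.997
grip_force: 0.0
```

Run:
```python
from h import *
o=bot.get_obs(); print(o['width'],o['ee_pos'],o['wrist_force'])
im,d=grab('side'); P=cloud('side',d); a=np.radians(12.4); rx=np.array([np.cos(a),np.sin(a)]); ry=np.array([-rx[1],rx[0]])
u=P[...,:2]@rx; v=P[...,:2]@ry; z=P[...,2]
m=(abs(u-.609)<.03)&(v>.055)&(v<.12)&(z>.03)&(im.max(2)<90)
for zz in np.arange(.04,.16,.01):
    s=m&(abs(z-zz)<.005)
    if s.sum(): print(zz.round(3),s.sum(),'v',np.percentile(v[s],[2,50,98]).round(3),'u',np.percentile(u[s],[2,98]).round(3))
c=proj('side',[[.58,.16,.08]])[0].astype(int);I=im[c[1]-60:c[1]+60,c[0]-80:c[0]+80]
cv2.imwrite('pics/s4.png',cv2.resize(I[:,:,::-1],(800,600),interpolation=cv2.INTER_CUBIC))
```

```text
0.9969713457536806 [0.58840666 0.16255884 0.03115451] [0.20007839 1.44212404 0.23220262]
0.08 2 v [0.08  0.081 0.081] u [0.6   0.604]
0.09 12 v [0.079 0.085 0.089] u [0.601 0.617]
0.1 8 v [0.078 0.081 0.086] u [0.6   0.606]
0.11 3 v [0.078 0.082 0.082] u [0.6   0.604]
0.12 4 v [0.077 0.08  0.085] u [0.598 0.6  ]
0.13 38 v [0.077 0.101 0.106] u [0.598 0.62 ]
0.14 39 v [0.061 0.08  0.106] u [0.595 0.621]
0.15 46 v [0.057 0.083 0.105] u [0.594 0.627]
```

View pics/s4.png

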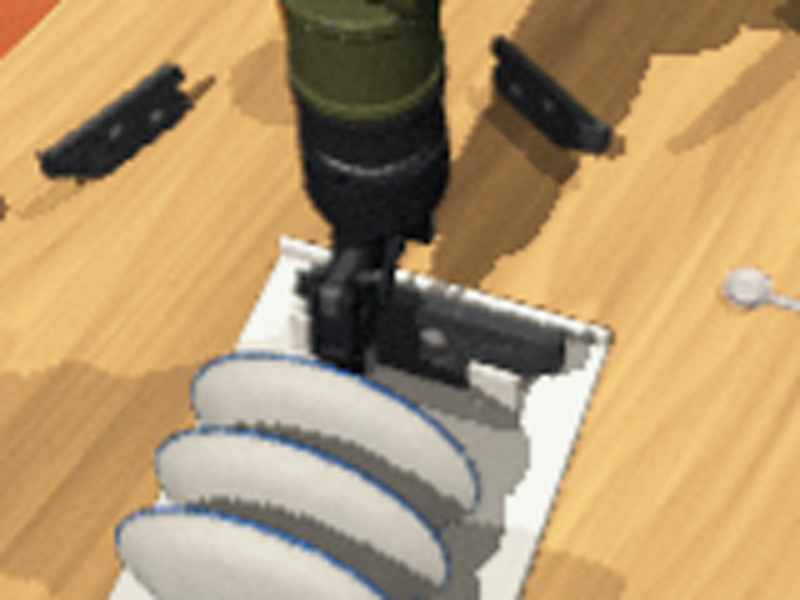

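The open fingertips end near z 0.085, at (350,370), so the reported TCP is about 3–4 cm lower than the real tips. I lower a little more and close.

{"method": "send_rows", "body": {
  "newtons": 100,
  "rows": [
    [[0,0,0.005],[0,0,0],-1],
    [[0,0,0],[0,0,0],-1],
    [[0,0,0],[0,0,0],1],
    [[0,0,0],[0,0,0],1],
    [[0,0,0],[0,0,0],1],
    [[0,0,0],[0,0,0],1],
    [[0,0,0],[0,0,0],1],
    [[0,0,0],[0,0,0],1],
    [[0,0,0],[0,0,0],1],
    [[0,0,0],[0,0,0],1]
  ]
}}

```text
clock: 9.1
ee_pos: [0.5885, 0.1626, 0.0263]
ee_rot: [0.0, -0.108, 0.994, 0.0]
wrist_force: [0.2, -0.2, 2.2]
width: 0.095
grip_force: 97.8
```

{"method": "send_rows", "body": {
  "rows": [
    [[0,0,-0.01],[0,0,0],1],
    [[0,0,-0.02],[0,0,0],1],
    [[0,0,-0.04],[0,0,0],1],
    [[0,0,-0.05],[0,0,0],1],
    [[0,0,-0.05],[0,0,0],1],
    [[0,0,-0.05],[0,0,0],1],
    [[0,0,0],[0,0,8],1],
    [[0,0,0],[0,0,8],1],
    [[0,0,0],[0,0,8],1],
    [[0,0,0],[0,0,8],1],
    [[0,0,0],[0,0,8],1],
    [[0,0,0],[0,0,8],1],
    [[0,0,0],[0,0,8],1],
    [[0,0,0],[0,0,8],1],
    [[0,0,0],[0,0,8],1],
    [[0,0,0],[0,0,8],1],
    [[0,0,0],[0,0,8],1],
    [[0,0,0],[0,0,8],1],
    [[0,0,0],[0,0,8],1],
    [[0,0,0],[0,0,8],1]
  ]
}}

```text
clock: 11.1
ee_pos: [0.5876, 0.1623, 0.2461]
ee_rot: [-0.0, 0.766, 0.643, -0.0]
wrist_force: [-0.3, -0.1, -2.9]
width: 0.096
grip_force: 97.5
```

{"method": "send_rows", "body": {
  "rows": [
    [[-0.02,0.004,0],[0,0,0.4],1],
    [[-0.035,0.0065,0],[0,0,0],1],
    [[-0.0375,0.0069,0],[0,0,0],1],
    [[-0.0375,0.0069,0],[0,0,0],1],
    [[-0.0375,0.0069,0],[0,0,0],1],
    [[-0.0375,0.0069,0],[0,0,0],1],
    [[-0.0375,0.0069,0],[0,0,0],1],
    [[-0.0375,0.0069,0],[0,0,0],1],
    [[-0.0375,0.0069,0],[0,0,0],1],
    [[-0.027,0.005,0],[0,0,0],1],
    [[-0.012,0.0022,0.01],[0,0,0],1],
    [[0,0,0.03],[0,0,0],1],
    [[0,0,0.04],[0,0,0],1],
    [[0,0,0.027],[0,0,0],1],
    [[0,0,0.01],[0,0,0],1],
    [[0,0,0],[0,0,0],1],
    [[0,0,0],[0,0,0],1],
    [[0,0,0],[0,0,0],1]
  ]
}}

```text
clock: 12.9
ee_pos: [0.5926, -0.2003, 0.131]
ee_rot: [0.001, 0.766, 0.643, 0.001]
wrist_force: [-0.1, 0.1, -0.8]
width: 0.099
grip_force: 97.7
```

```bash
cat > m.py <<'E'
from h import *
o=bot.get_obs(); e=o['ee_pos']; r=R.from_quat(o['ee_rot'],scalar_first=True); X=r.as_matrix(); print('ee',e,'yaw',np.degrees(np.arctan2(X[1,0],X[0,0])),'tilt z',X[:,2].round(4),o['wrist_force'].round(1))
th=np.radians(-100.4); ex=np.array([np.cos(th),np.sin(th)]); ey=np.array([-ex[1],ex[0]]); O=np.array([.5173,-.3047])
print('ee q,l',(e[:2]-O)@ex,(e[:2]-O)@ey)
for n in('side','top'):
    im,d=grab(n); P=cloud(n,d).reshape(-1,3); J=im.reshape(-1,3).astype(int); dk=J.max(1)<95
    q=(P[:,:2]-O)@ex; l=(P[:,:2]-O)@ey; le=(e[:2]-O)@ey; qe=(e[:2]-O)@ex
    for nm,lc,qs in(('held',le,(qe-.09,qe-.06,qe-.03,qe+.03,qe+.045)),('fitted',-.0765,(-.15,-.12,-.09,-.06,-.04))):
        for a in qs:
            s=dk&(abs(q-a)<.0125)&(abs(l-lc)<.02)&(P[:,2]>.12); t=s&(P[:,2]<.21)
            if t.sum()>3: zt=np.percentile(P[t,2],92); k=t&(P[:,2]>zt-.008); print(n,nm,'q %.3f'%a,t.sum(),'z',np.percentile(P[t,2],[85,92,97]).round(4),'l',np.percentile(l[k],[10,50,90]).round(4))
        s=dk&(abs(l-lc)<.015)&(P[:,2]>.15)&(P[:,2]<.2); print('   q ends',np.sort(q[s])[[0,3,-4,-1]].round(4) if s.sum()>8 else '')
E
python3 m.py
python3 - <<'E'
from h import *
im,d=load('side'); c=proj('side',[[.55,-.24,.15]])[0].astype(int);x0,y0=c[0]-60,max(0,c[1]-50);I=im[y0:y0+100,x0:x0+133];print(x0,y0)
cv2.imwrite('pics/s5.png',cv2.resize(I[:,:,::-1],(798,600),interpolation=cv2.INTER_CUBIC))
E
```

```text
ee [ 0.59259786 -0.20031246  0.13100979] yaw 79.9749480718861 tilt z [ 3.e-03 -9.e-04 -1.e+00] [-0.1  0.1 -0.8]
ee q,l -0.11626530940670124 0.05521687344885542
side held q -0.206 60 z [0.1927 0.1944 0.1978] l [0.051  0.052  0.0587]
side held q -0.176 85 z [0.1918 0.1938 0.1948] l [0.0506 0.0532 0.0599]
side held q -0.146 90 z [0.1909 0.1931 0.1937] l [0.0508 0.0532 0.0593]
side held q -0.086 37 z [0.1583 0.1641 0.1931] l [0.0517 0.0526 0.0542]
side held q -0.071 31 z [0.1709 0.1914 0.1932] l [0.052  0.054  0.0554]
   q ends [-0.8652 -0.8613  0.0026  0.005 ]
side fitted q -0.150 53 z [0.175  0.1754 0.1762] l [-0.0798 -0.0773 -0.0725]
side fitted q -0.120 65 z [0.1749 0.1761 0.1772] l [-0.0796 -0.0762 -0.072 ]
side fitted q -0.090 61 z [0.1752 0.1764 0.178 ] l [-0.08   -0.0765 -0.0726]
side fitted q -0.060 60 z [0.1757 0.1768 0.1778] l [-0.0794 -0.0768 -0.0727]
side fitted q -0.040 62 z [0.1752 0.1764 0.1772] l [-0.0801 -0.0773 -0.072 ]
   q ends [-0.6049 -0.1704  0.2614  0.2653]
top held q -0.206 26 z [0.1922 0.194  0.1959] l [0.0511 0.0523 0.0535]
top held q -0.176 41 z [0.1929 0.1941 0.1947] l [0.0513 0.0527 0.0552]
top held q -0.146 47 z [0.1923 0.1935 0.1955] l [0.0513 0.053  0.0552]
   q ends [-0.2196 -0.215  -0.1271 -0.1233]
top fitted q -0.120 13 z [0.176  0.1762 0.1772] l [-0.0801 -0.0789 -0.078 ]
top fitted q -0.090 11 z [0.1754 0.1757 0.1759] l [-0.079  -0.0772 -0.0727]
   q ends [-1.0893 -1.0566  0.2594  0.2615]
247 80
```

View pics/s5.png

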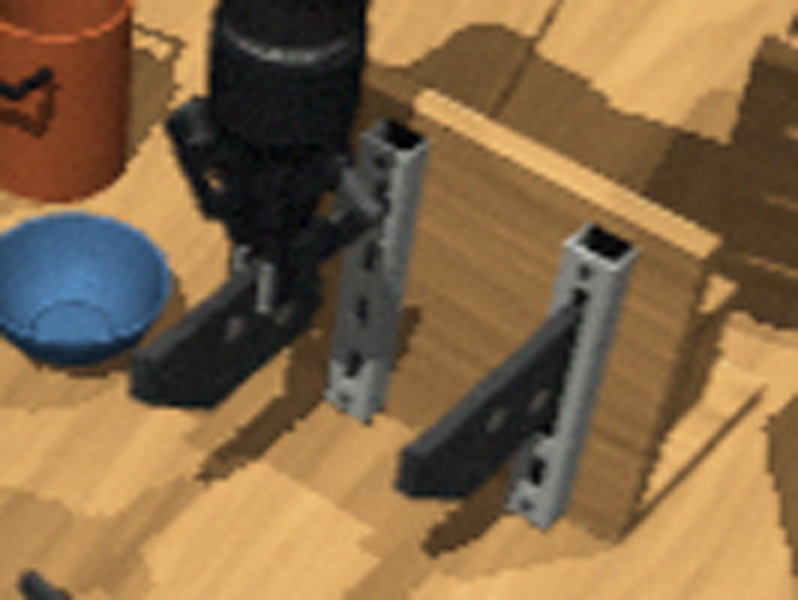

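The held bracket hangs square in front of the empty strip (230,330), matching the fitted one's direction. It is about 16.5 mm above home and 0.6 mm off sideways; I trim both and approach.

{"method": "send_rows", "body": {
  "rows": [
    [[0,-0.0006,0.0013],[0,0,0.3],1],
    [[-0.01,0,0],[0,0,0],1],
    [[-0.01,0,0],[0,0,0],1],
    [[-0.008,0,0],[0,0,0],1],
    [[-0.004,0,0],[0,0,0],1],
    [[0,0,0],[0,0,0],1],
    [[0,0,0],[0,0,0],1]
  ]
}}

```text
clock: 13.7
ee_pos: [0.5847, -0.2316, 0.1276]
ee_rot: [-0.0, 0.768, 0.64, 0.0]
wrist_force: [0.7, -0.2, -0.7]
width: 0.092
grip_force: 97.7
```

```bash
python3 m.py
```

```text
ee [ 0.58474196 -0.23156951  0.12760936] yaw 79.63546297393995 tilt z [-1.e-04  3.e-04 -1.e+00] [ 0.7 -0.2 -0.7]
ee q,l -0.08410362993345395 0.053132536625990844
side held q -0.174 53 z [0.1897 0.1903 0.1916] l [0.0489 0.051  0.0557]
side held q -0.144 74 z [0.1868 0.1893 0.1901] l [0.0498 0.0514 0.0571]
side held q -0.114 85 z [0.1878 0.1888 0.1893] l [0.0491 0.0523 0.0577]
side held q -0.054 41 z [0.1644 0.1882 0.1894] l [0.0498 0.051  0.055 ]
side held q -0.039 33 z [0.1869 0.1887 0.1896] l [0.0501 0.0521 0.0558]
   q ends [-0.8727 -0.8664  0.0028  0.005 ]
side fitted q -0.150 50 z [0.1751 0.1764 0.1765] l [-0.0795 -0.0767 -0.0731]
side fitted q -0.120 62 z [0.1751 0.176  0.1768] l [-0.0795 -0.0769 -0.0721]
side fitted q -0.090 65 z [0.1747 0.1759 0.1769] l [-0.0805 -0.0777 -0.0717]
side fitted q -0.060 59 z [0.1743 0.1752 0.176 ] l [-0.0795 -0.0768 -0.0724]
side fitted q -0.040 59 z [0.1742 0.1747 0.1751] l [-0.08   -0.0762 -0.0711]
   q ends [-0.1725 -0.1705  0.261   0.2628]
top held q -0.174 25 z [0.1896 0.192  0.1944] l [0.0499 0.0501 0.0525]
top held q -0.144 45 z [0.1881 0.1892 0.1895] l [0.0499 0.0514 0.0539]
top held q -0.114 51 z [0.1898 0.1906 0.1914] l [0.05   0.0521 0.0539]
   q ends [-0.1882 -0.1839 -0.0179 -0.0166]
top fitted q -0.120 11 z [0.1764 0.1772 0.1779] l [-0.08   -0.0794 -0.0784]
top fitted q -0.090 22 z [0.1767 0.1771 0.1783] l [-0.0803 -0.0782 -0.0765]
top fitted q -0.060 28 z [0.1747 0.1757 0.176 ] l [-0.0796 -0.0774 -0.0747]
top fitted q -0.040 7 z [0.1739 0.1739 0.1739] l [-0.0791 -0.0746 -0.0712]
   q ends [-1.0802 -1.0595  0.2593  0.2621]
```

{"method": "send_rows", "body": {
  "rows": [
    [[0,0.0009,-0.0019],[0,0,0],1],
    [[0,0,0],[0,0,0],1],
    [[-0.002,0,0],[0,0,0],1],
    [[-0.002,0,0],[0,0,0],1],
    [[-0.002,0,0],[0,0,0],1],
    [[-0.002,0,0],[0,0,0],1],
    [[0,0,0],[0,0,0],1],
    [[0,0,0],[0,0,0],1]
  ]
}}

```text
clock: 14.6
ee_pos: [0.5842, -0.2396, 0.1296]
ee_rot: [-0.0, 0.768, 0.64, 0.0]
wrist_force: [-0.8, 0.4, -2.0]
width: 0.099
grip_force: 97.7
```

```bash
cat > s.py <<'E'
from h import *
th=np.radians(-100.4); ex=np.array([np.cos(th),np.sin(th)]); ey=np.array([-ex[1],ex[0]]); O=np.array([.5173,-.3047])
o=bot.get_obs(); e=o['ee_pos']; w=o['wrist_force']; X=R.from_quat(o['ee_rot'],scalar_first=True).as_matrix()
print('t',o['clock'],'q,l,z',((e[:2]-O)@ex).round(5),((e[:2]-O)@ey).round(5),e[2].round(5),'F q,l,z',(w[:2]@ex).round(1),(w[:2]@ey).round(1),w[2].round(1),'yaw',np.degrees(np.arctan2(X[1,0],X[0,0])).round(2),'tilt',X[:,2].round(4),'w',o['width'].round(3))
E
python3 s.py
```

```text
Traceback (most recent call last):
  File "s.py", line 4, in <module>
    print('t',o['clock'],'q,l,z',((e[:2]-O)@ex).round(5),((e[:2]-O)@ey).round(5),e[2].round(5),'F q,l,z',(w[:2]@ex).round(1),(w[:2]@ey).round(1),w[2].round(1),'yaw',np.degrees(np.arctan2(X[1,0],X[0,0])).round(2),'tilt',X[:,2].round(4),'w',o['width'].round(3))
                                                                                                                                                                                                                                               ^^^^^^^^^^^^^^^^
AttributeError: 'float' object has no attribute 'round'
```

{"method": "send_rows", "body": {
  "rows": [
    [[-0.002,0,0],[0,0,0],1],
    [[-0.002,0,0],[0,0,0],1],
    [[0,0,0],[0,0,0],1],
    [[0,0,0],[0,0,0],1]
  ]
}}

```text
clock: 15.0
ee_pos: [0.5835, -0.2435, 0.1296]
ee_rot: [-0.0, 0.768, 0.64, 0.0]
wrist_force: [0.6, -0.2, -2.6]
width: 0.098
grip_force: 98.2
```

```bash
sed -i "s/o\['width'\].round(3)/o['width']/" s.py; python3 s.py
```

```text
t 15.0 q,l,z -0.07218 0.0541 0.12961 F q,l,z 0.1 0.6 -2.6 yaw 79.65 tilt [ 0.  0. -1.] w 0.09785466089825602
```

{"method": "send_rows", "body": {
  "rows": [
    [[-0.002,0,0],[0,0,0],1],
    [[-0.001,0,0],[0,0,0],1],
    [[-0.001,0,0],[0,0,0],1],
    [[0,0,0],[0,0,0],1],
    [[0,0,0],[0,0,0],1]
  ]
}}

```text
clock: 15.5
ee_pos: [0.5828, -0.2474, 0.1296]
ee_rot: [-0.0, 0.768, 0.64, -0.0]
wrist_force: [0.5, -0.4, -2.1]
width: 0.103
grip_force: 98.2
```

```bash
python3 s.py
```

```text
t 15.5 q,l,z -0.06822 0.05407 0.12957 F q,l,z 0.3 0.6 -2.1 yaw 79.65 tilt [-1.e-04  0.e+00 -1.e+00] w 0.10273218519077924
```

Both claws are entering freely. I keep going until the back edge touches the strip.

{"method": "send_rows", "body": {
  "rows": [
    [[-0.001,0,0],[0,0,0],1],
    [[-0.001,0,0],[0,0,0],1],
    [[-0.0005,0,0],[0,0,0],1],
    [[0,0,0],[0,0,0],1],
    [[0,0,0],[0,0,0],1]
  ]
}}

```text
clock: 16.0
ee_pos: [0.5824, -0.2498, 0.1296]
ee_rot: [-0.0, 0.768, 0.641, 0.0]
wrist_force: [-0.1, -0.0, -1.5]
width: 0.097
grip_force: 98.2
```

```bash
python3 s.py
```

```text
t 16.0 q,l,z -0.06576 0.05408 0.12958 F q,l,z 0.0 -0.0 -1.5 yaw 79.66 tilt [-0.e+00  1.e-04 -1.e+00] w 0.09748213618626332
```

{"method": "send_rows", "body": {
  "rows": [
    [[-0.001,0,0],[0,0,0],1],
    [[0,0,0],[0,0,0],1],
    [[-0.001,0,0],[0,0,0],1],
    [[0,0,0],[0,0,0],1],
    [[0,0,0],[0,0,0],1]
  ]
}}

```text
clock: 16.5
ee_pos: [0.5821, -0.2512, 0.1296]
ee_rot: [-0.0, 0.768, 0.641, 0.0]
wrist_force: [0.8, 2.9, -1.4]
width: 0.099
grip_force: 98.3
```

```bash
python3 s.py
```

```text
t 16.5 q,l,z -0.06437 0.05409 0.12961 F q,l,z -3.0 0.3 -1.4 yaw 79.67 tilt [ 2.0e-04  1.1e-03 -1.0e+00] w 0.09919804094758186
```

The back edge meets the strip (3 N) at the right depth. Next, straight down.

{"method": "send_rows", "body": {
  "rows": [
    [[-0.0003,0,0.001],[0,0,0],1],
    [[0,0,0.001],[0,0,0],1],
    [[0,0,0.001],[0,0,0],1],
    [[0,0,0.001],[0,0,0],1],
    [[0,0,0.001],[0,0,0],1],
    [[0,0,0],[0,0,0],1]
  ]
}}

```text
clock: 17.1
ee_pos: [0.5823, -0.2512, 0.1245]
ee_rot: [-0.0, 0.768, 0.641, 0.001]
wrist_force: [2.0, 4.7, -1.5]
width: 0.101
grip_force: 98.3
```

```bash
python3 s.py
```

```text
t 17.1 q,l,z -0.06435 0.05428 0.12448 F q,l,z -5.0 1.1 -1.5 yaw 79.7 tilt [ 6.0e-04  1.5e-03 -1.0e+00] w 0.10116908875311191
```

{"method": "send_rows", "body": {
  "rows": [
    [[0,0,0.001],[0,0,0],1],
    [[0,0,0.001],[0,0,0],1],
    [[0,0,0.001],[0,0,0],1],
    [[0,0,0.001],[0,0,0],1],
    [[0,0,0],[0,0,0],1]
  ]
}}

```text
clock: 17.6
ee_pos: [0.5827, -0.2512, 0.1215]
ee_rot: [0.0, 0.768, 0.641, 0.001]
wrist_force: [0.0, 5.4, 3.6]
width: 0.095
grip_force: 99.0
```

```bash
python3 s.py
```

```text
t 17.6 q,l,z -0.06442 0.0547 0.12147 F q,l,z -5.3 -0.9 3.6 yaw 79.7 tilt [ 0.0017  0.0012 -1.    ] w 0.09509687373175164
```

{"method": "send_rows", "body": {
  "rows": [
    [[0,0,0.001],[0,0,0],1],
    [[0,0,0.001],[0,0,0],1],
    [[0,0,0.001],[0,0,0],1],
    [[0,0,0],[0,0,0],1]
  ]
}}

```text
clock: 18.0
ee_pos: [0.5826, -0.2512, 0.118]
ee_rot: [-0.0, 0.768, 0.641, 0.001]
wrist_force: [1.0, 5.2, 0.3]
width: 0.099
grip_force: 98.5
```

```bash
python3 s.py
```

```text
t 18.0 q,l,z -0.06438 0.05461 0.11802 F q,l,z -5.3 0.0 0.3 yaw 79.7 tilt [ 0.0014  0.0013 -1.    ] w 0.09868299901535003
```

{"method": "send_rows", "body": {
  "rows": [
    [[0,0,0.001],[0,0,0],1],
    [[0,0,0.001],[0,0,0],1],
    [[0,0,0.001],[0,0,0],1],
    [[0,0,0.001],[0,0,0],1],
    [[0,0,0],[0,0,0],1]
  ]
}}

```text
clock: 18.5
ee_pos: [0.5821, -0.2511, 0.1137]
ee_rot: [-0.001, 0.768, 0.641, 0.001]
wrist_force: [0.4, 4.6, 0.6]
width: 0.097
grip_force: 98.5
```

```bash
python3 s.py
```

```text
t 18.5 q,l,z -0.06439 0.05406 0.1137 F q,l,z -4.6 -0.4 0.6 yaw 79.68 tilt [ 3.0e-04  1.6e-03 -1.0e+00] w 0.09654932864374022
```

{"method": "send_rows", "body": {
  "rows": [
    [[0,0,0.001],[0,0,0],1],
    [[0,0,0.001],[0,0,0],1],
    [[0,0,0.001],[0,0,0],1],
    [[0,0,0],[0,0,0],1]
  ]
}}

```text
clock: 18.9
ee_pos: [0.5827, -0.2511, 0.1132]
ee_rot: [0.0, 0.768, 0.641, 0.001]
wrist_force: [-3.2, 9.6, 14.7]
width: 0.095
grip_force: 100.7
```

```bash
python3 s.py
```

```text
t 18.9 q,l,z -0.06458 0.05466 0.11316 F q,l,z -8.9 -4.9 14.7 yaw 79.68 tilt [ 0.0025  0.001  -1.    ] w 0.09502638759863395
```

It has reached the hard stop at 15 N after the click. I press 1 mm more, relax, let go and rise.

{"method": "send_rows", "body": {
  "rows": [
    [[0,0,0.001],[0,0,0],1],
    [[0,0,0],[0,0,0],1],
    [[0,0,-0.002],[0,0,0],1],
    [[0.0005,0,-0.002],[0,0,0],1],
    [[0,0,0],[0,0,0],1],
    [[0,0,0],[0,0,0],-1],
    [[0,0,0],[0,0,0],-1],
    [[0,0,0],[0,0,0],-1],
    [[0,0,0],[0,0,0],-1],
    [[0,0,0],[0,0,0],-1],
    [[0,0,0],[0,0,0],-1],
    [[0,0,-0.02],[0,0,0],-1],
    [[0,0,-0.04],[0,0,0],-1],
    [[0,0,-0.05],[0,0,0],-1],
    [[0,0,0],[0,0,0],-1],
    [[0,0,0],[0,0,0],-1]
  ]
}}

```text
clock: 20.5
ee_pos: [0.5832, -0.2521, 0.2253]
ee_rot: [0.002, 0.768, 0.64, 0.001]
wrist_force: [-0.3, 1.0, -0.2]
width: 1.003
grip_force: 0.0
```

```bash
python3 s.py
cat > v.py <<'E'
from h import *
th=np.radians(-100.4); ex=np.array([np.cos(th),np.sin(th)]); ey=np.array([-ex[1],ex[0]]); O=np.array([.5173,-.3047])
for n in('side','top'):
    im,d=grab(n); P=cloud(n,d).reshape(-1,3); dk=im.reshape(-1,3).max(1)<95
    q=(P[:,:2]-O)@ex; l=(P[:,:2]-O)@ey
    for nm,lc in(('mine',.0535),('fitted',-.0765)):
        for a in(-.15,-.12,-.09,-.06,-.04):
            t=dk&(abs(q-a)<.0125)&(abs(l-lc)<.014)&(P[:,2]>.12)&(P[:,2]<.2)
            if t.sum()>3: print(n,nm,a,t.sum(),'z',np.percentile(P[t,2],[85,92,97]).round(4),'l',np.percentile(l[t],[10,50,90]).round(4))
        s=dk&(abs(l-lc)<.012)&(P[:,2]>.15)&(P[:,2]<.2)&(q<-.02)&(q>-.2); print('   tip q',np.sort(q[s])[[0,1,3]].round(4) if s.sum()>4 else '')
im,_=load('side'); c=proj('side',[[.55,-.24,.15]])[0].astype(int);x0,y0=c[0]-60,max(0,c[1]-50)
cv2.imwrite('pics/s6.png',cv2.resize(im[y0:y0+100,x0:x0+133,::-1],(798,600),interpolation=cv2.INTER_CUBIC))
E
python3 v.py
```

```text
t 20.5 q,l,z -0.0636 0.05531 0.22528 F q,l,z -1.0 -0.5 -0.2 yaw 79.66 tilt [ 0.0033 -0.0016 -1.    ] w 1.0029809929554154
side mine -0.15 54 z [0.1745 0.1757 0.1761] l [0.0497 0.051  0.0535]
side mine -0.12 69 z [0.1737 0.1749 0.1763] l [0.0502 0.051  0.0547]
side mine -0.09 69 z [0.1742 0.1753 0.1756] l [0.0499 0.0513 0.0558]
side mine -0.06 68 z [0.1738 0.1752 0.176 ] l [0.0499 0.0512 0.0555]
side mine -0.04 66 z [0.1743 0.1754 0.1761] l [0.0501 0.0515 0.0561]
   tip q [-0.1721 -0.1711 -0.1701]
side fitted -0.15 52 z [0.1763 0.1766 0.1774] l [-0.0801 -0.0789 -0.0751]
side fitted -0.12 64 z [0.1749 0.1759 0.1772] l [-0.0801 -0.0792 -0.074 ]
side fitted -0.09 61 z [0.175  0.1761 0.1768] l [-0.0802 -0.0791 -0.075 ]
side fitted -0.06 57 z [0.1751 0.1759 0.1765] l [-0.0804 -0.0796 -0.0743]
side fitted -0.04 63 z [0.1758 0.1761 0.177 ] l [-0.0802 -0.0793 -0.0735]
   tip q [-0.1719 -0.1715 -0.1703]
top mine -0.15 27 z [0.1753 0.1754 0.1758] l [0.0504 0.0507 0.0522]
top mine -0.12 42 z [0.1752 0.1762 0.1767] l [0.0506 0.051  0.054 ]
top mine -0.09 39 z [0.1745 0.175  0.1765] l [0.0504 0.0511 0.0523]
top mine -0.06 39 z [0.1745 0.1756 0.177 ] l [0.0506 0.0511 0.0533]
top mine -0.04 29 z [0.1731 0.1735 0.1753] l [0.0503 0.0507 0.052 ]
   tip q [-0.1688 -0.1678 -0.1653]
top fitted -0.12 9 z [0.1745 0.1748 0.175 ] l [-0.0801 -0.0799 -0.0785]
top fitted -0.09 18 z [0.1774 0.1783 0.1785] l [-0.0805 -0.0796 -0.0772]
top fitted -0.06 23 z [0.1754 0.1757 0.1767] l [-0.0805 -0.08   -0.0773]
top fitted -0.04 39 z [0.1772 0.1774 0.1788] l [-0.0813 -0.0789 -0.0732]
   tip q [-0.1626 -0.1377 -0.1333]
```

View pics/s6.png

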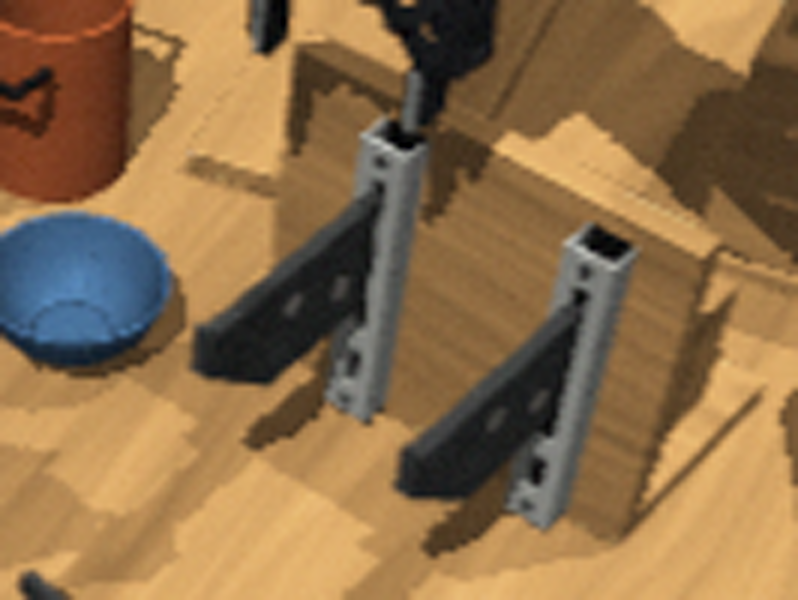

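The bracket sits level and tight to the strip (290,290), matching the fitted one (490,400) to within about 1 mm in height and depth. I raise the gripper further clear and hand in.

{"method": "send_rows", "body": {
  "rows": [
    [[0.02,0,-0.03],[0,0,0],-1],
    [[0.02,0,-0.02],[0,0,0],-1],
    [[0,0,0],[0,0,0],-1],
    [[0,0,0],[0,0,0],-1],
    [[0,0,0],[0,0,0],-1]
  ]
}}

```text
clock: 21.1
ee_pos: [0.5883, -0.2124, 0.2715]
ee_rot: [-0.001, 0.768, 0.64, -0.001]
wrist_force: [-0.3, -0.1, 0.1]
width: 0.999
grip_force: 0.0
```

```bash
python3 -c "
from cell import bot
print(bot.get_obs()['ee_pos'],bot.finish_job())"
```

```text
the job is handed in; nothing more can be done
[ 0.58825276 -0.2124247   0.27145125] None
```

I hooked the bracket into the top two slots, pressed it past the catch to the hard stop, let go and handed the job in at about 21 s; it matches the fitted bracket within about 1 mm in height and depth, but no verdict was returned.

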